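# Find the pipe foot that rocks

## Robot

A 7-joint arm with a two-finger parallel gripper is mounted at the origin on the work surface. World frame = base frame: x ahead of the robot, y to its left, z up, the work surface at z = 0. Lengths are in m, angles in rad, forces in N, time in s.
With the tool pointing down it reaches from about 0.425 to 0.925 m from the base axis. Payload 6.8 kg.
Tool frame: the origin (TCP) lies between the finger pads; the fingertips stand 22 mm ahead of it and the grasp point (between the pads) lies 3 mm ahead of it; z points along the fingers, y is the direction in which the jaws open and shut (so a half turn about z gives the same grasp; the last joint's range is limited). The gripper opens to 85 mm and grips with 20 to 120 N. Pads are 22 mm wide; open, the fingers measure 114 mm over their backs; the gripper's body (76 mm by 85 mm) begins 54 mm behind the grasp point. The pads swing forward as they close: fully open they stand 13 mm farther back than shut.
Start: joints at [1.039, 0.477, 0.022, 1.555, -0.011, 1.109, -0.083], TCP at [0.278, -0.615, 0.216] pointing down, gripper open.
Joint ranges: [-2.96, 2.96], [-0.34, 2.1], [-1.41, 1.46], [0.24, 2.44], [-1.37, 4.51], [0.17, 1.92], [-2.96, 2.96]. Speed limits (rad/s): [2.39, 2.39, 3.14, 3.14, 3.14, 3.14, 3.14].

## Interface

Orientations are given as a unit quaternion [w, x, y, z].
In Python, from station import bot gives the robot as it stands. The module is installed in compiled form; this text tells all that it offers.
- The arm moves only by the tool drive_tool, never from a script. Its argument "series" is one flat list of numbers, 7 for each row, row after row: the opening, from -1 (shut) to 1 (fully open), then the shift along the tool's x, y, z in mm, then the turn, a rotation vector about the tool's x, y, z in rad. In form: [jaw, x, y, z, wx, wy, wz, jaw, x, y, z, wx, wy, wz, ...]. A call has 1 to 12 rows; each row shifts and turns the commanded pose from where the row before left it, along the tool's axes as they then stand; what a row does not reach is not made up. A row lasts 1/8 s, in which the tool goes at most 62.5 mm and 10.7 degrees, less where a joint would pass 70% of its speed; a pose out of reach is approached as far as the arm can. A call with a gripper value outside its range is refused whole. The fingers move at their own pace and stop on an object; "force" is the grip in N (left out, the last holds). Time passes only in rows, so rows that do not move let the fingers close. It gives the time, the measured TCP pose, the force and the opening at its end, in the units of the state.
- bot.get_obs(): the state, without advancing time (a new reading comes with each control period).
- bot.read_camera(name): name is "side" or "top"; returns a dict with "pixels" (420x560x3 uint8, blue, green, red), "camera_matrix" (3x3 intrinsics, pixels), "rvec" (rotation vector, rad) and "tvec" (3), from world to camera coordinates, as OpenCV has them. Camera axes: x right, y down, z forward; pixel columns grow to the right and rows downward; lengths in m; the calibration is good to about 2 mm. A picture is of the moment at which its call begins. There is no depth.
- bot.hand_in(): hands the job in, once; it reports no verdict.
The state is a dict: "t": time; "q": joint angles; "joint_vel": joint speeds; "joint_torque": joint torques, N m; "eef_pos": TCP position; "tool_rot": TCP orientation; "contact_force": force on the tool from outside, world axes, zero at the start; "torque": the same for the moment, N m; "gripper_width": opening from 0.0 (shut) to 1.0 (fully open).
Only numpy, scipy, OpenCV 4.12 (cv2) and the standard library are available. Lean on these libraries where they do the work, as an engineer would, in place of code of your own. Each camera call takes 0.05 s, during which the arm holds its last target. There are 200 camera calls.

## Task

One of the three pipe feet under the copper pipe rocks because its underside is bulged. Press down on the rims of the feet with a fingertip until you have made one rock, then take that foot out by its tube and set it down upright on the floor of the red tray - lower it in, do not drop it. Leave the two steady feet, the can and the wrench where they are, and do not bump the copper pipe.

Things in the scene. Friction and masses are not known exactly. Their poses are not given: they have to be found in the camera images.
- foot_a_tube (a point): Pipe foot, 0.5 kg: dark steel flange 100 mm across, 16 mm thick; hub 38 mm across up to 28 mm; upright bright tube 28 mm across up to 85 mm. This point: on the tube axis 60 mm above the underside (grip height); z up the tube. All look alike. A steady foot is flat below; the one faulty foot stands level on a bulge 28 mm across and tips 8 deg (edge sinks 5 mm) under a finger pressing its rim with 2 to 4 N, then rights itself.
- foot_b_tube (a point): Pipe foot, 0.5 kg: dark steel flange 100 mm across, 16 mm thick; hub 38 mm across up to 28 mm; upright bright tube 28 mm across up to 85 mm. This point: on the tube axis 60 mm above the underside (grip height); z up the tube. All look alike. A steady foot is flat below; the one faulty foot stands level on a bulge 28 mm across and tips 8 deg (edge sinks 5 mm) under a finger pressing its rim with 2 to 4 N, then rights itself.
- foot_c_tube (a point): Pipe foot, 0.5 kg: dark steel flange 100 mm across, 16 mm thick; hub 38 mm across up to 28 mm; upright bright tube 28 mm across up to 85 mm. This point: on the tube axis 60 mm above the underside (grip height); z up the tube. All look alike. A steady foot is flat below; the one faulty foot stands level on a bulge 28 mm across and tips 8 deg (edge sinks 5 mm) under a finger pressing its rim with 2 to 4 N, then rights itself.
- board: White board fixed on the bench, 150 (x) by 500 (y) by 12 mm; origin at the centre of its underside, x away from the robot, y along it. The feet stand on it in a row along y, about 130 mm apart, near x = 0. Two blue stands, 22 x 14 mm on 50 x 30 mm soles, rise at y = +-215 mm, x = 0 to 215 mm above the bench and carry the pipe.
- pipe: Copper pipe, 22 mm across, 530 mm long, fixed level right above the row of feet. Origin and axes are the board's; its axis runs along y at x = 0, 200 mm above the bench (92 mm clear above the tubes). A gripper cannot come straight down on a tube: it must lean 30 to 45 deg towards the robot or away from it, and bring the foot out to that side, clear of the pipe, before raising it.
- red_tray_in (a point): Red plastic tray, screwed down, 170 x 170 mm outside, 40 mm high, walls and floor 5 mm thick, open at the top. This point is the centre of its inner floor, 5 mm above the bench. It may stand at the left or the right end of the board.
- blue_tray_in (a point): Blue plastic tray, screwed down, 170 x 170 mm outside, 40 mm high, walls and floor 5 mm thick, open at the top. This point is the centre of its inner floor, 5 mm above the bench. It may stand at the left or the right end of the board. Holds a few pipe fittings that stay there; not used.
- can: Yellow closed can, 66 mm across, 100 mm high, upright on the bench past the end of the board; origin at the centre of its underside.
- wrench: Steel wrench, 190 mm long, lying on the bench past the end of the board; origin under its middle, x along it.
Things that resemble listed ones, but are neither listed nor needed, are in the scene too. Leave any turquoise look-alike of the part that bears foot_a_tube alone.

How it is judged:
By the outcome, as a careful person would: the job done as asked, in the order asked, and still so for the second after the job is handed in, with the robot touching nothing.
It also fails if it takes over 64 s, if anything falls off the work surface, if the arm or the gripper's body presses on something with over 40 N, if the wrist force passes 120 N, or if a joint passes its speed limit or range.

## Working session

There is one attempt and no reset: what is moved stays moved. The work goes in short steps, Python scripts to look and compute and a tool call to move; the robot and the scene stay as the last step left them, time stands still between calls to the robot, and variables do not carry over. Pictures are saved under pics/ and viewed, about 8 in all and at most 12, crops included, and the job is handed in when it is done.

Besides the shell and the picture viewer there is one more tool, called after "Request:" by a JSON object that holds its "fn" and its "kwargs", one argument or row to a line. drive_tool: Moves the arm, as the interface text tells. Its arguments: {"type":"object","properties":{"series":{"type":"array"},"force":{"type":"number"}},"required":["series"]}

```bash
mkdir -p pics
python3 - <<'E'
from station import bot
import cv2
o=bot.get_obs()
for k in o: print(k,o[k])
for n in("side","top"):
    c=bot.read_camera(n); cv2.imwrite(f"pics/{n}0.png",c["pixels"]); print(n,c["camera_matrix"],c["rvec"],c["tvec"])
E
```

```text
t 0.0
q [ 1.03888119  0.47778937  0.02232707  1.55645247 -0.01152074  1.10929394
 -0.0830983 ]
joint_vel [-1.41251807e-04  4.43758597e-04 -4.32973357e-04 -2.31944649e-05
  9.47731871e-04  6.48431714e-04 -4.29607450e-04]
joint_torque [ 5.69169042e-04 -5.96438026e+01  1.60820212e+00 -2.81188560e+01
  1.24907828e-02  9.44960833e-03 -1.49252395e-05]
eef_pos [ 0.27733064 -0.614717    0.21513225]
tool_rot [-8.74185920e-04  9.77628422e-01  2.10337456e-01 -2.44530056e-04]
contact_force [ 0.70797154 -0.72731722 -0.6214418 ]
torque [ 0.03296456 -0.00894803  0.00481074]
gripper_width 1.0010445709652915
side [[399.5638336    0.         282.3932462 ]
 [  0.         399.5638336  208.60017022]
 [  0.           0.           1.        ]] [ 0.92621541 -2.56416843  0.97601913] [0.39845806 0.30536453 1.0174591 ]
top [[437.47789578   0.         288.83059874]
 [  0.         437.47789578 208.33607448]
 [  0.           0.           1.        ]] [ 2.1457431  -2.14771625  0.16287736] [0.01916309 0.55675135 1.20623936]
```

View pics/side0.png

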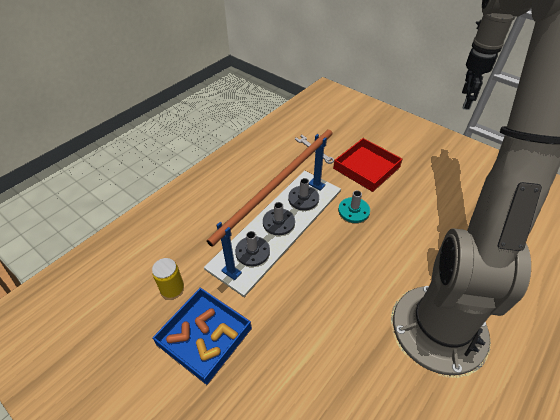

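View pics/top0.png

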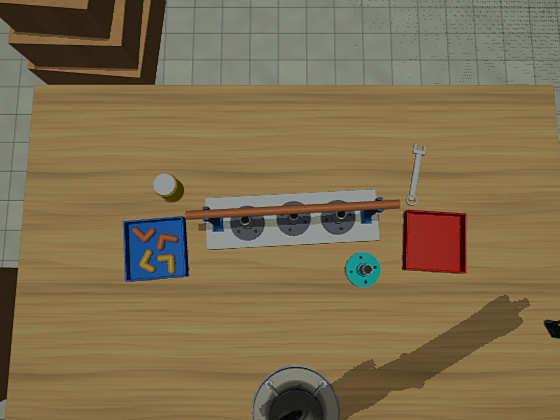

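The side view shows the feet flanges at about (253,247), (279,219) and (303,196). The red tray is at (368,163), and the turquoise look-alike at (354,208) is to be left alone. The top view has the feet at (247,222), (293,217) and (341,215), the red tray at (435,241) and the wrench at (416,172). Next I'll get metric positions.

```bash
cat > h.py <<'E'
import numpy as np, cv2
from station import bot
def proj(c,P):
    return cv2.projectPoints(np.array(P,float).reshape(-1,1,3),c["rvec"],c["tvec"],c["camera_matrix"],None)[0].reshape(-1,2)
def plane(c,uv,z):
    R=cv2.Rodrigues(np.array(c["rvec"]))[0]; C=-R.T@np.array(c["tvec"]).ravel()
    uv=np.c_[np.array(uv,float).reshape(-1,2),np.ones(len(np.array(uv).reshape(-1,2)))]
    d=(R.T@np.linalg.inv(c["camera_matrix"])@uv.T).T
    return C+d*((z-C[2])/d[:,2])[:,None]
def ring(x,y,z,r,n=48):
    a=np.linspace(0,2*np.pi,n); return np.c_[x+r*np.cos(a),y+r*np.sin(a),0*a+z]
E
python3 - <<'E'
from h import *
c=bot.read_camera("top"); s=bot.read_camera("side")
im=c["pixels"]; 
hsv=cv2.cvtColor(im,cv2.COLOR_BGR2HSV)
def big(m):
    n,l,st,ce=cv2.connectedComponentsWithStats(m.astype(np.uint8)); 
    return l==1+np.argmax(st[1:,4])
w=(hsv[...,1]<40)&(hsv[...,2]>150); w[:185]=0;w[255:]=0;w[:,:195]=0;w[:,390:]=0
v,u=np.nonzero(w); P=plane(c,np.c_[u,v],.012)
rb=cv2.minAreaRect(P[:,:2].astype(np.float32)); print("board",rb)
r=((hsv[...,0]<6)|(hsv[...,0]>174))&(hsv[...,1]>180); r[:,:395]=0
v,u=np.nonzero(big(r)); P=plane(c,np.c_[u,v],.04)
print("tray",cv2.minAreaRect(P[:,:2].astype(np.float32)))
R=cv2.Rodrigues(s["rvec"])[0]; print("camside",-R.T@s["tvec"].ravel()); R=cv2.Rodrigues(c["rvec"])[0]; print("camtop",-R.T@c["tvec"].ravel())
print("side flange",plane(s,[[253,250],[279,221],[304,197]],.026)[:,:2], "top",plane(c,[[247,222],[293,217],[341,216]],.028)[:,:2])
print("pipe ends top",plane(c,[[187,216],[399,204]],.2)[:,:2],"side",plane(s,[[210,242],[329,134]],.2)[:,:2])
print("turq top",plane(c,[[362,270]],.016))
print("wrench",plane(c,[[411,200],[420,147]],.01)[:,:2],"can top",plane(c,[[164,184]],.1))
a=cv2.resize(s["pixels"][160:290,190:390],None,fx=4,fy=4,interpolation=cv2.INTER_CUBIC); cv2.imwrite("pics/sc.png",a)
E
```

```text
board ((0.5306567549705505, 0.010862588882446289), (0.14766131341457367, 0.49660006165504456), 3.0329105854034424)
tray ((0.46428775787353516, -0.3918362855911255), (0.1751944124698639, 0.16918498277664185), 86.34449005126953)
camside [0.01616747 0.59851584 0.96372026]
camtop [0.37359177 0.0238014  1.27483935]
side flange [[ 0.51682338  0.13422702]
 [ 0.52933566  0.00315696]
 [ 0.53228446 -0.125605  ]] top [[ 0.51918044  0.13857107]
 [ 0.53353716  0.0066486 ]
 [ 0.53633855 -0.13137658]]
pipe ends top [[ 0.51415185  0.27137977]
 [ 0.54391716 -0.25502781]] side [[ 0.51878254  0.26860835]
 [ 0.54039406 -0.25092048]]
turq top [[ 0.38261049 -0.18986801  0.016     ]]
wrench [[ 0.58588926 -0.34002163]
 [ 0.74646587 -0.37374003]] can top [[0.61550442 0.36015221 0.1       ]]
```

View pics/sc.png

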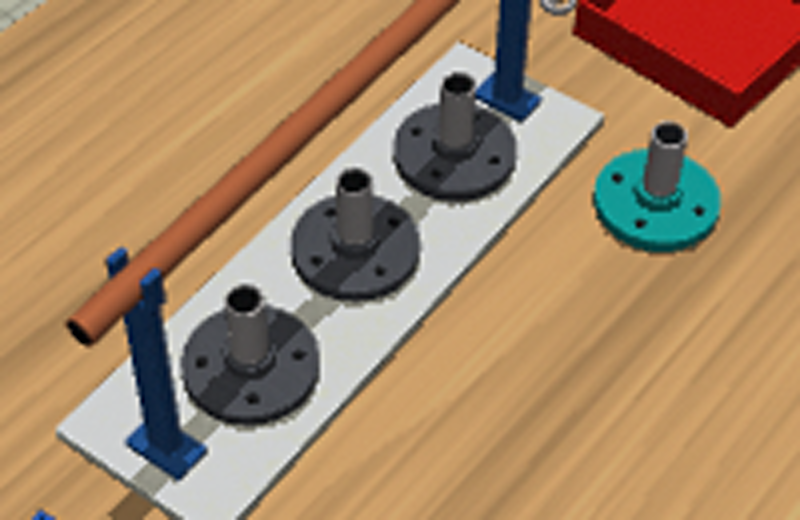

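The crop shows the three dark feet with flange tops at full-image pixels of about (252.8,250), (278.8,221.2) and (303.8,196.8). The turquoise foot on the bare bench at (355,208) is the decoy: it stands off the board and is the wrong colour. I'll start by moving towards the right-hand foot.

Request:
{"fn": "drive_tool", "kwargs": {
  "series": [-1,36,-44,4,0,0,0,-1,36,-44,4,0,0,0,-1,36,-44,4,0,0,0,-1,36,-44,4,0,0,0,-1,36,-44,4,0,0,0,-1,36,-44,4,0,0,0,-1,36,-44,4,0,0,0,-1,36,-44,4,0,0,0,-1,36,-44,4,0,0,0,-1,0,0,0,0,0,0.124,-1,0,0,0,0,0,0.124,-1,0,0,0,0,0,0.124],
  "force": 40
}}

```text
t: 1.7
eef_pos: [0.41, -0.1209, 0.1801]
tool_rot: [0.0, 1.0, 0.024, -0.0]
contact_force: [0.2, -0.6, -0.7]
gripper_width: -0.001
```

Request:
{"fn": "drive_tool", "kwargs": {
  "series": [-1,0,0,0,0,0.117,0,-1,0,0,0,0,0.117,0,-1,0,0,0,0,0.117,0,-1,0,0,0,0,0,0]
}}

```text
t: 2.2
eef_pos: [0.4075, -0.1213, 0.1793]
tool_rot: [-0.004, 0.985, 0.024, 0.173]
contact_force: [-0.3, -0.9, 0.4]
gripper_width: -0.002
```

```bash
cat >> h.py <<'E'
from scipy.spatial.transform import Rotation as Ro
def st():
    o=bot.get_obs(); q=np.array(o["tool_rot"]); R=Ro.from_quat(q[[1,2,3,0]]).as_matrix()
    return o,np.array(o["eef_pos"]),R
def goal(yaw,tilt):  # degrees; z leans towards +x
    return Ro.from_euler('z',yaw,degrees=True).as_matrix()@np.diag([1.,-1,-1])@Ro.from_euler('y',tilt,degrees=True).as_matrix()
def plan(p,yaw,tilt,ahead=0):
    o,e,R=st(); G=goal(yaw,tilt); tcp=np.array(p)-G[:,2]*ahead
    print("t",round(o["t"],2),"eef",e.round(4),"F",np.round(o["contact_force"],2),"w",round(o["gripper_width"],3))
    print("turn",Ro.from_matrix(R.T@G).as_rotvec().round(3),"shift now mm",(R.T@(tcp-e)*1e3).round(1),"after turn",(G.T@(tcp-e)*1e3).round(1),"dist",round(np.linalg.norm(tcp-e)*1e3))
E
python3 - <<'E'
from h import *
s=bot.read_camera("side"); c=bot.read_camera("top")
print("fl",plane(s,[[252.8,250.],[278.8,221.2],[303.9,196.9]],.028)[:,:2].round(4).tolist())
print("tt",plane(s,[[251,234.2],[278.5,205.2],[304.7,180.7]],.097)[:,:2].round(4).tolist())
print("turq",plane(s,[[657/4+190,195/4+160]],.016)[:,:2],plane(s,[[669/4+190,130/4+160]],.085)[:,:2])
plan([.488,-.124,.06],3,20,.022)
E
```

```text
fl [[0.5162, 0.1356], [0.5282, 0.0054], [0.5317, -0.1242]]
tt [[0.5193, 0.1336], [0.5305, 0.003], [0.5341, -0.1272]]
turq [[ 0.3834761  -0.19443317]] [[ 0.3861147  -0.19872283]]
t 2.3 eef [ 0.4107 -0.1212  0.1806] F [ 0.78 -0.02  0.23] w 0.001
turn [ 0.    -0.001 -0.001] shift now mm [ 31.1   6.8 117.7] after turn [ 31.2   6.9 117.7] dist 122
```

Request:
{"fn": "drive_tool", "kwargs": {
  "series": [-1,12.3,2.7,43,0,0,0,-1,12.3,2.7,43,0,0,0,-1,12.3,2.7,43,0,0,0,-1,0,0,0,0,0,0,-1,0,0,0,0,0,0]
}}

```text
t: 2.92
eef_pos: [0.4898, -0.1247, 0.072]
tool_rot: [-0.005, 0.984, 0.026, 0.174]
contact_force: [0.3, 1.2, 0.1]
gripper_width: -0.003
```

Run:
```python
from h import *
plan([.498,-.125,.028],3,20,.022)
s=bot.read_camera("side");c=bot.read_camera("top")
a=cv2.resize(s["pixels"][140:290,200:400],None,fx=4,fy=4,interpolation=cv2.INTER_CUBIC); cv2.imwrite("pics/p1.png",a)
```

```text
t 2.92 eef [ 0.4898 -0.1247  0.072 ] F [0.26 1.21 0.08] w -0.003
turn [-0.    -0.001  0.   ] shift now mm [-7.4  0.7 22.1] after turn [-7.4  0.7 22.1] dist 23
```

View pics/p1.png

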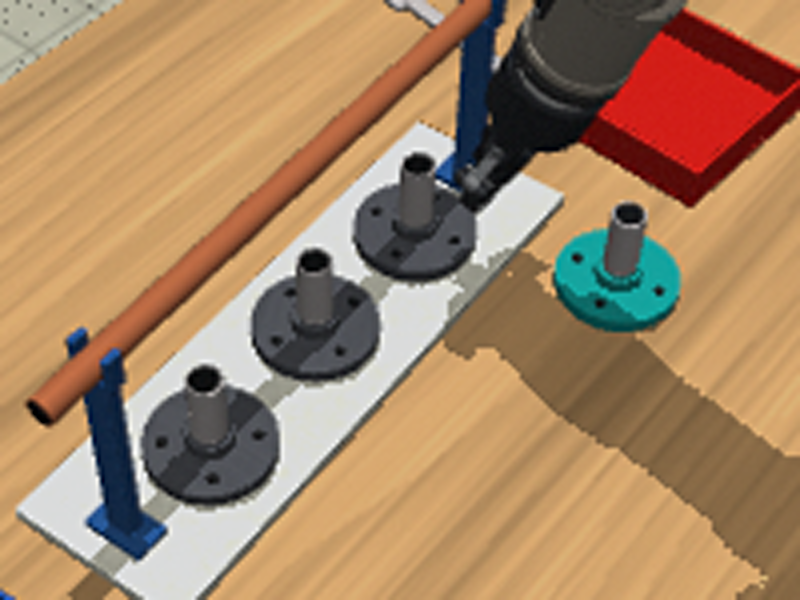

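The fingertip is over the near rim of the right foot, at about (470,195) in the crop. I'll press straight down in small steps.

Request:
{"fn": "drive_tool", "kwargs": {
  "series": [-1,-1.5,0,4,0,0,0,-1,-1.5,0,4,0,0,0,-1,-1.5,0,4,0,0,0,-1,-0.5,0,1.5,0,0,0,-1,0,0,0,0,0,0]
}}

```text
t: 3.65
eef_pos: [0.4894, -0.1258, 0.0593]
tool_rot: [-0.005, 0.985, 0.025, 0.173]
contact_force: [-1.6, 0.2, -0.0]
gripper_width: 0.002
```

Request:
{"fn": "drive_tool", "kwargs": {
  "series": [-1,-0.4,0,1,0,0,0,-1,-0.4,0,1,0,0,0,-1,0,0,0,0,0,0]
}}

```text
t: 4.03
eef_pos: [0.4896, -0.1253, 0.0568]
tool_rot: [-0.005, 0.985, 0.026, 0.173]
contact_force: [0.1, -0.2, -0.4]
gripper_width: 0.0
```

Request:
{"fn": "drive_tool", "kwargs": {
  "series": [-1,-0.4,0,1,0,0,0,-1,-0.4,0,1,0,0,0,-1,0,0,0,0,0,0]
}}

```text
t: 4.4
eef_pos: [0.4894, -0.1254, 0.0546]
tool_rot: [-0.005, 0.985, 0.026, 0.173]
contact_force: [0.3, 0.5, 0.1]
gripper_width: 0.002
```

Request:
{"fn": "drive_tool", "kwargs": {
  "series": [-1,-0.4,0,1,0,0,0,-1,0,0,0,0,0,0]
}}

```text
t: 4.65
eef_pos: [0.4894, -0.1255, 0.0536]
tool_rot: [-0.005, 0.985, 0.026, 0.173]
contact_force: [0.1, 0.3, -1.0]
gripper_width: 0.004
```

Request:
{"fn": "drive_tool", "kwargs": {
  "series": [-1,-0.4,0,1,0,0,0,-1,0,0,0,0,0,0]
}}

```text
t: 4.9
eef_pos: [0.4894, -0.1255, 0.0525]
tool_rot: [-0.005, 0.985, 0.026, 0.173]
contact_force: [-0.0, 0.1, -0.1]
gripper_width: 0.001
```

Request:
{"fn": "drive_tool", "kwargs": {
  "series": [-1,-0.4,0,1,0,0,0,-1,0,0,0,0,0,0]
}}

```text
t: 5.15
eef_pos: [0.4893, -0.1254, 0.0514]
tool_rot: [-0.005, 0.985, 0.026, 0.173]
contact_force: [-0.7, -0.6, -0.1]
gripper_width: -0.0
```

Request:
{"fn": "drive_tool", "kwargs": {
  "series": [-1,-0.4,0,1,0,0,0,-1,0,0,0,0,0,0]
}}

```text
t: 5.4
eef_pos: [0.4894, -0.1254, 0.0504]
tool_rot: [-0.005, 0.985, 0.026, 0.173]
contact_force: [1.3, -1.0, -0.2]
gripper_width: 0.001
```

Request:
{"fn": "drive_tool", "kwargs": {
  "series": [-1,-0.4,0,1,0,0,0,-1,0,0,0,0,0,0]
}}

```text
t: 5.65
eef_pos: [0.4893, -0.1254, 0.0493]
tool_rot: [-0.005, 0.985, 0.026, 0.173]
contact_force: [-0.4, -0.7, -0.4]
gripper_width: -0.001
```

Request:
{"fn": "drive_tool", "kwargs": {
  "series": [-1,-0.4,0,1,0,0,0,-1,0,0,0,0,0,0]
}}

```text
t: 5.9
eef_pos: [0.4892, -0.1254, 0.0482]
tool_rot: [-0.005, 0.985, 0.026, 0.173]
contact_force: [0.5, 0.8, -0.2]
gripper_width: 0.0
```

Request:
{"fn": "drive_tool", "kwargs": {
  "series": [-1,-0.4,0,1,0,0,0,-1,0,0,0,0,0,0]
}}

```text
t: 6.15
eef_pos: [0.4892, -0.1255, 0.0471]
tool_rot: [-0.005, 0.985, 0.026, 0.173]
contact_force: [0.1, -0.3, 0.4]
gripper_width: 0.001
```

Run:
```python
from h import *
print(np.mean([ (bot.read_camera("side"),bot.get_obs()["contact_force"])[1] for i in range(6)],axis=0))
s=bot.read_camera("side")["pixels"];c=bot.read_camera("top")["pixels"]
a=cv2.resize(s[165:225,270:350],None,fx=6,fy=6,interpolation=cv2.INTER_CUBIC)
b=cv2.resize(c[190:250,320:370],None,fx=6,fy=6,interpolation=cv2.INTER_CUBIC)
cv2.imwrite("pics/p2.png",np.hstack([a,b]))
```

```text
[-0.28036083  0.42119676 -0.01311152]
```

View pics/p2.png

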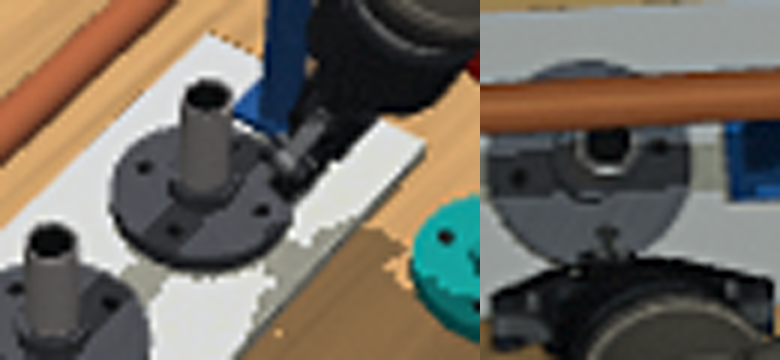

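Side crop: the fingertip is near (288,190), at the right edge of the flange. Top crop: it is near (605,245), overlapping the rim by only a little. I'll check by projection whether it has missed the rim.

Run:
```python
from h import *
s=bot.read_camera("side");c=bot.read_camera("top"); o,e,R=st()
tip=e+R[:,2]*.022; print("tip",tip)
for k,cam,off in(("s",s,(270,165)),("t",c,(320,190))):
    print(k,"tip",((proj(cam,[tip,tip+R[:,0]*-.011,tip+R[:,0]*.011])-off)*6).round()+ (480*(k=="t"),0))
    r=proj(cam,ring(.535,-.127,.028,.05,9)); print(((r-off)*6).round().astype(int).tolist(), ((proj(cam,[[.535,-.127,.097]])-off)*6).round())
```

```text
tip [ 0.49677936 -0.12502615  0.0265569 ]
s tip [[256. 223.]
 [272. 236.]
 [240. 210.]]
[[129, 143], [109, 192], [144, 239], [214, 254], [276, 229], [294, 179], [258, 135], [190, 120], [129, 143]] [[207.  94.]]
t tip [[594. 239.]
 [594. 261.]
 [593. 216.]]
[[115, 56], [42, 86], [13, 159], [44, 232], [119, 263], [192, 232], [221, 159], [189, 86], [115, 56]] [[135. 139.]]
```

Request:
{"fn": "drive_tool", "kwargs": {
  "series": [-1,-0.4,0,1,0,0,0,-1,0,0,0,0,0,0]
}}

```text
t: 6.9
eef_pos: [0.4891, -0.1254, 0.046]
tool_rot: [-0.005, 0.985, 0.026, 0.173]
contact_force: [0.8, -0.3, -0.5]
gripper_width: -0.001
```

Request:
{"fn": "drive_tool", "kwargs": {
  "series": [-1,-0.4,0,1,0,0,0,-1,0,0,0,0,0,0]
}}

```text
t: 7.15
eef_pos: [0.4891, -0.1255, 0.0449]
tool_rot: [-0.005, 0.985, 0.026, 0.173]
contact_force: [0.0, 0.3, 0.3]
gripper_width: -0.0
```

Run:
```python
from h import *
print(np.mean([ (bot.read_camera("side"),bot.get_obs()["contact_force"])[1] for i in range(4)],axis=0))
s=bot.read_camera("side")["pixels"]
a=cv2.resize(s[165:225,285:335],None,fx=11,fy=10,interpolation=cv2.INTER_CUBIC)
a=cv2.LUT(a,(255*(np.arange(256)/255)**.5).astype(np.uint8))
cv2.imwrite("pics/p3.png",a)
o,e,R=st();tip=e+R[:,2]*.022
print(e,((proj(bot.read_camera("side"),[tip,tip-R[:,0]*.011])-[285,165])*[11,10]).round())
```

```text
[-0.00292401  0.17512598 -0.1175699 ]
[ 0.48920717 -0.12547557  0.04507961] [[305. 376.]
 [334. 398.]]
```

View pics/p3.png

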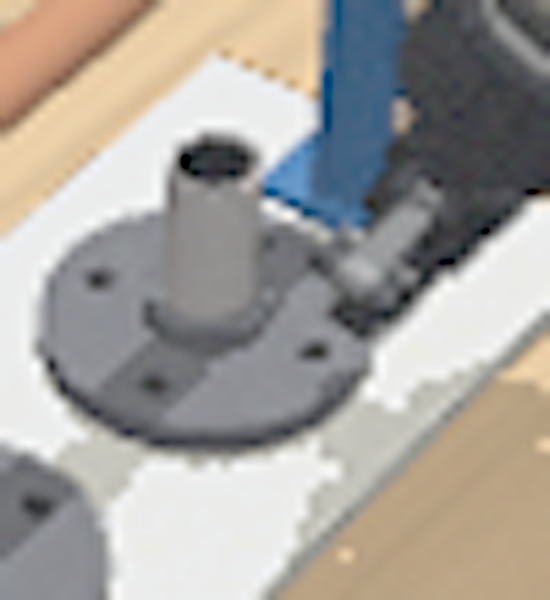

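The visible fingertips, at about (355,310) in the crop, look higher than the nominal tip, and there is no contact force yet. The true tip seems shorter than I assumed, so I'll keep going down in 2 mm steps until contact.

Request:
{"fn": "drive_tool", "kwargs": {
  "series": [-1,-0.4,0,1,0,0,0,-1,-0.4,0,1,0,0,0,-1,0,0,0,0,0,0]
}}

```text
t: 7.82
eef_pos: [0.4891, -0.1255, 0.0428]
tool_rot: [-0.005, 0.985, 0.026, 0.173]
contact_force: [0.8, 0.1, -0.1]
gripper_width: -0.0
```

Request:
{"fn": "drive_tool", "kwargs": {
  "series": [-1,-0.4,0,1,0,0,0,-1,-0.4,0,1,0,0,0,-1,0,0,0,0,0,0]
}}

```text
t: 8.2
eef_pos: [0.489, -0.1254, 0.0406]
tool_rot: [-0.005, 0.985, 0.026, 0.173]
contact_force: [-0.6, -0.2, -0.0]
gripper_width: -0.0
```

Run:
```python
from h import *
s=bot.read_camera("side");c=bot.read_camera("top"); o,e,R=st()
g=(255*(np.arange(256)/255)**.4).astype(np.uint8)
def ov(cam,x0,y0):
    a=cv2.resize(cam["pixels"][y0:y0+50,x0:x0+33],None,fx=12,fy=12,interpolation=cv2.INTER_NEAREST); a=cv2.LUT(a,g)
    for d,col in((0,(0,255,0)),(.022,(0,0,255)),(-.05,(255,0,0))):
        p=proj(cam,[e+R[:,2]*d])[0]; cv2.circle(a,tuple(int(v) for v in (p-[x0,y0]+.5)*12),5,col,2)
    r=((proj(cam,ring(.535,-.127,.028,.05))-[x0,y0]+.5)*12).astype(int)
    cv2.polylines(a,[r],True,(0,255,255),1); return a
cv2.imwrite("pics/p4.png",np.hstack([ov(s,300,165),ov(c,325,205)]))
```

```text
(no output)
```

View pics/p4.png

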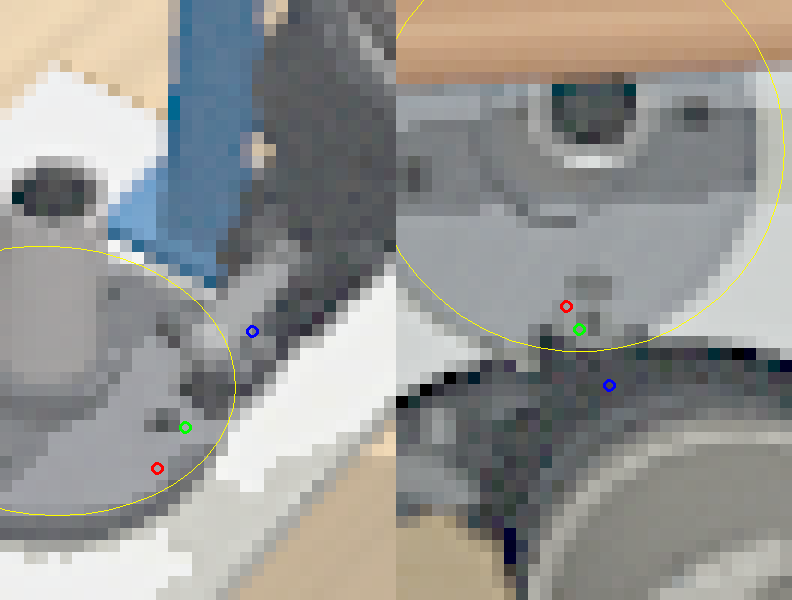

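The overlay puts the visible finger end, at about (205,400) in the side crop, some 15–25 mm behind the red nominal tip. The finger is still above the rim and inside the ring. I'll keep descending.

Request:
{"fn": "drive_tool", "kwargs": {
  "series": [-1,-0.4,0,1,0,0,0,-1,-0.4,0,1,0,0,0,-1,-0.4,0,1,0,0,0,-1,0,0,0,0,0,0]
}}

```text
t: 8.8
eef_pos: [0.4889, -0.1254, 0.0374]
tool_rot: [-0.005, 0.985, 0.026, 0.173]
contact_force: [-0.7, -0.1, 0.3]
gripper_width: -0.002
```

Request:
{"fn": "drive_tool", "kwargs": {
  "series": [-1,-0.4,0,1,0,0,0,-1,-0.4,0,1,0,0,0,-1,0,0,0,0,0,0]
}}

```text
t: 9.18
eef_pos: [0.4888, -0.1254, 0.0353]
tool_rot: [-0.005, 0.985, 0.026, 0.173]
contact_force: [0.2, -0.1, 0.8]
gripper_width: -0.004
```

Request:
{"fn": "drive_tool", "kwargs": {
  "series": [-1,-0.4,0,1,0,0,0,-1,-0.4,0,1,0,0,0,-1,0,0,0,0,0,0]
}}

```text
t: 9.55
eef_pos: [0.4888, -0.1254, 0.0331]
tool_rot: [-0.005, 0.985, 0.026, 0.173]
contact_force: [-0.5, 0.4, 0.0]
gripper_width: 0.0
```

Request:
{"fn": "drive_tool", "kwargs": {
  "series": [-1,-0.4,0,1,0,0,0,-1,-0.4,0,1,0,0,0,-1,0,0,0,0,0,0]
}}

```text
t: 9.93
eef_pos: [0.4887, -0.1255, 0.031]
tool_rot: [-0.005, 0.985, 0.026, 0.173]
contact_force: [0.7, 0.2, -0.8]
gripper_width: 0.001
```

Run:
```python
from h import *
s=bot.read_camera("side");c=bot.read_camera("top"); o,e,R=st()
print(o["contact_force"],o["torque"],o["joint_torque"],o["q"])
g=(255*(np.arange(256)/255)**.4).astype(np.uint8)
def ov(cam,x0,y0):
    a=cv2.resize(cam["pixels"][y0:y0+50,x0:x0+33],None,fx=12,fy=12,interpolation=cv2.INTER_NEAREST); return cv2.LUT(a,g)
cv2.imwrite("pics/p5.png",np.hstack([ov(s,300,165),ov(c,325,205)]))
```

```text
[-0.21175117 -0.76038085 -0.39187378] [-0.00537665  0.3129533  -0.00143548] [ 1.02282828e-02 -4.02375162e+01 -4.55865428e+00 -1.43240637e+01
  1.82645665e-01 -1.06574591e+00 -1.30309397e-02] [ 0.6610941   0.44200514 -0.55375733  2.32155939  0.99981821  0.17127243
 -2.29640189]
```

View pics/p5.png

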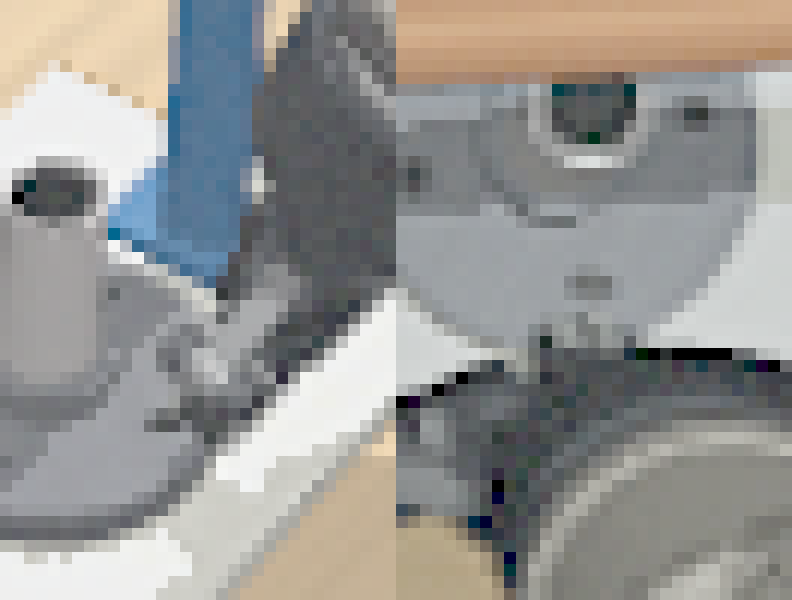

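The fingertip is at about (210,435) in the side crop and the foot hasn't moved. Joint 6 is at 0.171 against a limit of 0.17, so leaning towards the robot is at the edge of the arm's range. I'll back off, cross above the pipe and work from the far side, leaning away from the robot.

Request:
{"fn": "drive_tool", "kwargs": {
  "series": [-1,0,0,-55,0,0,0,-1,0,0,-55,0,0,0,-1,0,0,-55,0,0,0,-1,19,0,-53,0,0,0,-1,19,0,-53,0,0,0,-1,0,0,0,0,-0.15,0,-1,0,0,0,0,-0.15,0,-1,0,0,0,0,-0.15,0,-1,0,0,0,0,0,0]
}}

```text
t: 11.15
eef_pos: [0.4497, -0.1371, 0.2156]
tool_rot: [0.001, 0.999, 0.016, -0.039]
contact_force: [-0.3, 0.1, -0.4]
gripper_width: 0.003
```

Run:
```python
from h import *
plan([.68,-.13,.32],3,-25,0); print(bot.get_obs()["q"].round(3))
```

```text
t 11.15 eef [ 0.4497 -0.1371  0.2156] F [-0.35  0.13 -0.38] w 0.003
turn [-0.004 -0.358 -0.019] shift now mm [ 221.6    0.6 -122. ] after turn [ 164.7    5.  -192. ] dist 253
[ 1.077  0.379 -1.122  1.925  0.375  1.156 -1.738]
```

Request:
{"fn": "drive_tool", "kwargs": {
  "series": [-1,0,0,-50,0,0,0,-1,0,0,-50,0,0,0,-1,52,0,-5,0,0,0,-1,52,0,-5,0,0,0,-1,52,0,-5,0,0,0,-1,52,0,-5,0,0,0,-1,0,0,0,0,-0.12,0,-1,0,0,0,0,-0.12,0,-1,0,0,0,0,-0.12,0,-1,0,0,0,0,0,0]
}}

```text
t: 12.4
eef_pos: [0.6628, -0.1352, 0.3129]
tool_rot: [0.007, 0.979, 0.012, -0.204]
contact_force: [0.6, -0.5, -0.1]
gripper_width: 0.004
```

Run:
```python
from h import *
plan([.581,-.125,.06],3,-25,.022); print(bot.get_obs()["q"].round(3))
```

```text
t 12.4 eef [ 0.6628 -0.1352  0.3129] F [ 0.62 -0.45 -0.1 ] w 0.004
turn [-0.002 -0.025 -0.027] shift now mm [ 26.9 -14.9 242.2] after turn [ 33.3 -14.5 241.4] dist 244
[ 0.397  0.756 -0.655  1.026  0.389  1.892 -1.704]
```

Request:
{"fn": "drive_tool", "kwargs": {
  "series": [-1,0,0,0,0,-0.025,-0.027,-1,6,-3,49,0,0,0,-1,6,-3,49,0,0,0,-1,6,-3,49,0,0,0,-1,5,-3,49,0,0,0,-1,3,-2,49,0,0,0,-1,0,0,0,0,0,0,-1,0,0,0,0,0,0]
}}

```text
t: 13.4
eef_pos: [0.5845, -0.1213, 0.0842]
tool_rot: [0.002, 0.977, 0.028, -0.213]
contact_force: [0.3, -0.2, 0.6]
gripper_width: 0.001
```

Run:
```python
from h import *
plan([.573,-.125,.04],3,-25,.022); print(bot.get_obs()["q"].round(3))
s=bot.read_camera("side");c=bot.read_camera("top"); o,e,R=st()
g=(255*(np.arange(256)/255)**.5).astype(np.uint8)
def ov(cam,x0,y0):
    a=cv2.resize(cam["pixels"][y0:y0+60,x0:x0+40],None,fx=10,fy=10,interpolation=cv2.INTER_NEAREST); a=cv2.LUT(a,g)
    for d,col in((0,(0,255,0)),(.022,(0,0,255))):
        p=proj(cam,[e+R[:,2]*d])[0]; cv2.circle(a,tuple(int(v) for v in (p-[x0,y0]+.5)*10),5,col,2)
    return a
cv2.imwrite("pics/p6.png",np.hstack([ov(s,280,155),ov(c,320,170)]))
```

```text
t 13.4 eef [ 0.5845 -0.1213  0.0842] F [ 0.32 -0.23  0.63] w 0.001
turn [-0.006 -0.007  0.005] shift now mm [ 8.   3.3 23.1] after turn [ 8.1  3.1 23. ] dist 25
[ 0.437  0.809 -0.584  1.475  0.395  1.426 -1.751]
```

View pics/p6.png

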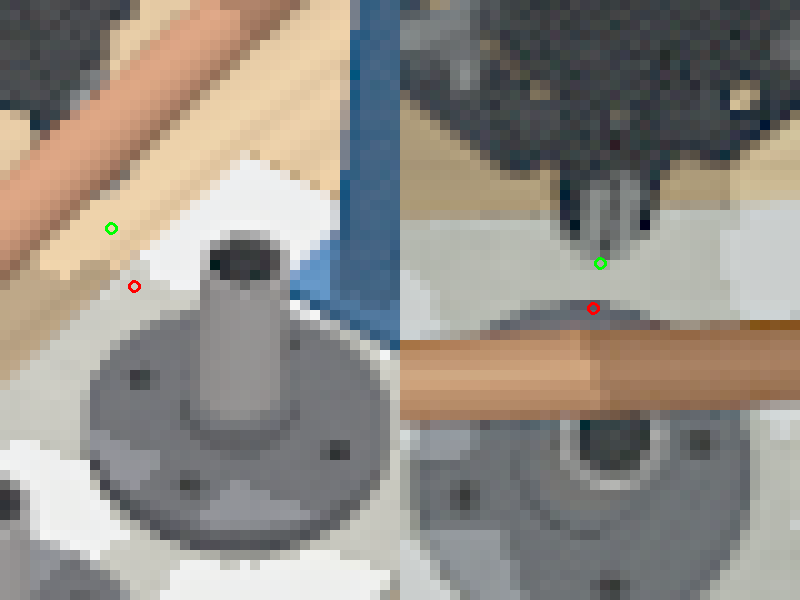

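The top crop shows the finger ending at about (602,258), near the green TCP mark. In the side crop it ends at about (116,190), behind the pipe, so the real tip sits some 25–35 mm behind the nominal one. Contact will calibrate this, so I'll go down with that offset.

Request:
{"fn": "drive_tool", "kwargs": {
  "series": [-1,2,0.8,12,0,0,0,-1,2,0.8,12,0,0,0,-1,2,0.8,12,0,0,0,-1,2,0.8,10,0,0,0,-1,0,0,0,0,0,0]
}}

```text
t: 14.12
eef_pos: [0.5698, -0.1254, 0.0354]
tool_rot: [0.003, 0.976, 0.027, -0.217]
contact_force: [0.9, -0.4, 1.0]
gripper_width: -0.002
```

Request:
{"fn": "drive_tool", "kwargs": {
  "series": [-1,0.8,0,1.8,0,0,0,-1,0.8,0,1.8,0,0,0,-1,0,0,0,0,0,0]
}}

```text
t: 14.5
eef_pos: [0.5708, -0.1252, 0.0326]
tool_rot: [0.003, 0.976, 0.027, -0.216]
contact_force: [-1.1, -0.9, -0.9]
gripper_width: 0.003
```

Request:
{"fn": "drive_tool", "kwargs": {
  "series": [-1,0.8,0,1.8,0,0,0,-1,0.4,0,0.9,0,0,0,-1,0,0,0,0,0,0]
}}

```text
t: 14.88
eef_pos: [0.5706, -0.1252, 0.0295]
tool_rot: [0.003, 0.976, 0.027, -0.216]
contact_force: [0.1, 0.6, 0.5]
gripper_width: 0.003
```

Request:
{"fn": "drive_tool", "kwargs": {
  "series": [-1,0.4,0,0.9,0,0,0,-1,0.4,0,0.9,0,0,0,-1,0,0,0,0,0,0]
}}

```text
t: 15.25
eef_pos: [0.5705, -0.1252, 0.0275]
tool_rot: [0.003, 0.976, 0.027, -0.216]
contact_force: [-1.0, 0.8, -0.4]
gripper_width: 0.001
```

Request:
{"fn": "drive_tool", "kwargs": {
  "series": [-1,0.4,0,0.9,0,0,0,-1,0.4,0,0.9,0,0,0,-1,0,0,0,0,0,0]
}}

```text
t: 15.62
eef_pos: [0.5705, -0.1252, 0.0256]
tool_rot: [0.003, 0.976, 0.027, -0.216]
contact_force: [-0.3, -0.4, -0.0]
gripper_width: 0.001
```

Request:
{"fn": "drive_tool", "kwargs": {
  "series": [-1,0.4,0,0.9,0,0,0,-1,0.4,0,0.9,0,0,0,-1,0,0,0,0,0,0]
}}

```text
t: 16.0
eef_pos: [0.5705, -0.1252, 0.0236]
tool_rot: [0.003, 0.976, 0.027, -0.216]
contact_force: [-0.7, 0.4, -0.6]
gripper_width: -0.002
```

Request:
{"fn": "drive_tool", "kwargs": {
  "series": [-1,0.4,0,0.9,0,0,0,-1,0.4,0,0.9,0,0,0,-1,0,0,0,0,0,0]
}}

```text
t: 16.38
eef_pos: [0.5704, -0.1252, 0.0216]
tool_rot: [0.003, 0.976, 0.027, -0.216]
contact_force: [-0.8, -0.0, 0.1]
gripper_width: -0.0
```

Run:
```python
from h import *
F=[];T=[]
s=bot.read_camera("side");c=bot.read_camera("top"); o,e,R=st()
print(e,o["contact_force"],o["torque"])
g=(255*(np.arange(256)/255)**.5).astype(np.uint8)
def ov(cam,x0,y0):
    a=cv2.resize(cam["pixels"][y0:y0+60,x0:x0+40],None,fx=10,fy=10,interpolation=cv2.INTER_NEAREST); return cv2.LUT(a,g)
cv2.imwrite("pics/p7.png",np.hstack([ov(s,280,155),ov(c,320,170)]))
```

```text
[ 0.57047822 -0.12518839  0.02172094] [-0.95556277 -0.69462022  0.59265499] [ 0.06584355 -0.46975848 -0.0132336 ]
```

View pics/p7.png

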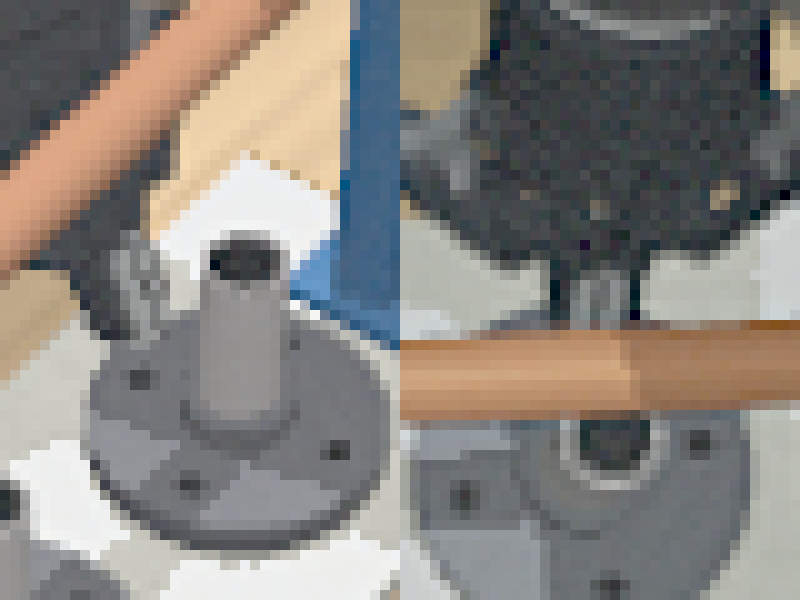

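The tip is at about (145,335) in the side crop, right at the far rim, so contact is near. From here I'll use 1 mm steps and detect rocking numerically.

Request:
{"fn": "drive_tool", "kwargs": {
  "series": [-1,0.4,0,0.9,0,0,0,-1,0.4,0,0.9,0,0,0,-1,0,0,0,0,0,0]
}}

```text
t: 16.85
eef_pos: [0.5704, -0.1252, 0.0196]
tool_rot: [0.003, 0.976, 0.028, -0.216]
contact_force: [0.7, -0.3, -0.3]
gripper_width: 0.004
```

Request:
{"fn": "drive_tool", "kwargs": {
  "series": [-1,0.4,0,0.9,0,0,0,-1,0,0,0,0,0,0]
}}

```text
t: 17.1
eef_pos: [0.5704, -0.1252, 0.0187]
tool_rot: [0.003, 0.976, 0.028, -0.216]
contact_force: [-0.0, -0.6, 0.1]
gripper_width: -0.003
```

Request:
{"fn": "drive_tool", "kwargs": {
  "series": [-1,0.4,0,0.9,0,0,0,-1,0,0,0,0,0,0]
}}

```text
t: 17.35
eef_pos: [0.5705, -0.1252, 0.0178]
tool_rot: [0.003, 0.976, 0.027, -0.216]
contact_force: [-0.5, -0.0, 0.1]
gripper_width: 0.003
```

Request:
{"fn": "drive_tool", "kwargs": {
  "series": [-1,0.4,0,0.9,0,0,0,-1,0,0,0,0,0,0]
}}

```text
t: 17.6
eef_pos: [0.5705, -0.1252, 0.0175]
tool_rot: [0.003, 0.976, 0.027, -0.216]
contact_force: [-0.7, -0.4, 4.6]
gripper_width: 0.0
```

```bash
cat >> h.py <<'E'
def shift(x,y):
    "motion of the tube-top window against the first side picture, px"
    a=cv2.imread("pics/side0.png"); s=bot.read_camera("side"); u,v=proj(s,[[x,y,.097]])[0].round().astype(int)
    t=a[v-6:v+7,u-7:u+8]; r=cv2.matchTemplate(s["pixels"][v-14:v+15,u-15:u+16],t,cv2.TM_CCOEFF_NORMED)
    _,m,_,l=cv2.minMaxLoc(r); return np.array(l)-8,round(m,3)
E
python3 - <<'E'
from h import *
print(shift(.535,-.127)); o,e,R=st(); print(e,o["contact_force"])
E
```

```text
(array([0, 0]), 0.974)
[ 0.57056157 -0.12514525  0.01750952] [-0.1541018  -0.00909662  5.65176928]
```

Request:
{"fn": "drive_tool", "kwargs": {
  "series": [-1,0.3,0,0.6,0,0,0,-1,0,0,0,0,0,0]
}}

```text
t: 17.9
eef_pos: [0.5706, -0.1252, 0.0174]
tool_rot: [0.003, 0.976, 0.027, -0.216]
contact_force: [-1.3, -0.5, 8.4]
gripper_width: 0.001
```

Run:
```python
from h import *
print(shift(.535,-.127)); o,e,R=st(); print(e,o["contact_force"])
up=e+[0.0,0,.035]
plan([.531+.038,.006,.04],3,-25,e@[0,0,0])
```

```text
(array([0, 0]), 0.974)
[ 0.57056918 -0.12515254  0.01737718] [-0.6272981   0.49584595  8.54361619]
t 17.95 eef [ 0.5706 -0.1252  0.0174] F [-0.63  0.5   8.54] w -0.004
turn [-0.004 -0.001  0.005] shift now mm [  -4.1 -131.2  -22.2] after turn [  -4.8 -131.1  -22.7] dist 133
```

The right foot is steady: 8.5 N and no motion. Contact came at TCP z = 0.0178, so the real tip is about 35 mm behind the nominal one. Next is the middle foot.

Request:
{"fn": "drive_tool", "kwargs": {
  "series": [-1,-4,0,-22,0,0,0,-1,0,-44,0,0,0,0,-1,0,-44,0,0,0,0,-1,0,-43,0,0,0,0,-1,0,0,0,0,0,0,-1,4,0,9,0,0,0,-1,4,0,9,0,0,0,-1,0,0,0,0,0,0,-1,0,0,0,0,0,0]
}}

```text
t: 19.08
eef_pos: [0.5685, 0.0053, 0.0187]
tool_rot: [0.003, 0.976, 0.027, -0.216]
contact_force: [-0.3, 0.3, 0.2]
gripper_width: -0.003
```

Run:
```python
from h import *
plan([.531+.036,.006,.0195],3,-25); print(shift(.531,.004))
```

```text
t 19.07 eef [0.5685 0.0053 0.0187] F [-0.32  0.32  0.25] w -0.003
turn [-0.005 -0.001  0.004] shift now mm [-1.7 -0.8 -0.1] after turn [-1.7 -0.7 -0.1] dist 2
(array([0, 0]), 0.94)
```

Request:
{"fn": "drive_tool", "kwargs": {
  "series": [-1,0.4,0,0.9,0,0,0,-1,0,0,0,0,0,0]
}}

```text
t: 19.38
eef_pos: [0.5686, 0.0059, 0.018]
tool_rot: [0.003, 0.976, 0.027, -0.216]
contact_force: [0.4, -0.3, -0.1]
gripper_width: 0.003
```

Request:
{"fn": "drive_tool", "kwargs": {
  "series": [-1,0.4,0,0.9,0,0,0,-1,0,0,0,0,0,0]
}}

```text
t: 19.62
eef_pos: [0.5687, 0.006, 0.0171]
tool_rot: [0.003, 0.976, 0.027, -0.216]
contact_force: [-0.4, -0.6, 1.2]
gripper_width: 0.002
```

Request:
{"fn": "drive_tool", "kwargs": {
  "series": [-1,0.3,0,0.6,0,0,0,-1,0,0,0,0,0,0]
}}

```text
t: 19.88
eef_pos: [0.5689, 0.006, 0.0164]
tool_rot: [0.003, 0.976, 0.027, -0.215]
contact_force: [1.4, 0.7, 1.5]
gripper_width: -0.002
```

Run:
```python
from h import *
print(shift(.531,.004)); o,e,R=st(); print(e,o["contact_force"])
```

```text
(array([0, 0]), 0.901)
[0.56888613 0.00601556 0.01638498] [ 1.17297485 -0.10904043  2.29101512]
```

Low force and still sinking, so this one is promising. I'll press further.

Request:
{"fn": "drive_tool", "kwargs": {
  "series": [-1,0.4,0,0.9,0,0,0,-1,0,0,0,0,0,0]
}}

```text
t: 20.18
eef_pos: [0.5691, 0.006, 0.0154]
tool_rot: [0.003, 0.976, 0.027, -0.215]
contact_force: [1.7, -0.3, 2.8]
gripper_width: 0.003
```

Request:
{"fn": "drive_tool", "kwargs": {
  "series": [-1,0.4,0,0.9,0,0,0,-1,0,0,0,0,0,0]
}}

```text
t: 20.42
eef_pos: [0.5688, 0.0059, 0.0143]
tool_rot: [0.003, 0.976, 0.027, -0.215]
contact_force: [1.9, 0.2, 3.0]
gripper_width: -0.002
```

Request:
{"fn": "drive_tool", "kwargs": {
  "series": [-1,0.4,0,0.9,0,0,0,-1,0,0,0,0,0,0]
}}

```text
t: 20.68
eef_pos: [0.5686, 0.006, 0.0133]
tool_rot: [0.003, 0.976, 0.027, -0.216]
contact_force: [2.6, -0.6, 3.6]
gripper_width: -0.004
```

Run:
```python
from h import *
print(shift(.531,.004)); o,e,R=st(); print(e,o["contact_force"])
```

```text
(array([-2, -2]), 0.799)
[0.56864642 0.00597293 0.01330931] [ 2.6747689  -1.56591735  3.46242203]
```

Request:
{"fn": "drive_tool", "kwargs": {
  "series": [-1,0.3,0,0.6,0,0,0,-1,0,0,0,0,0,0]
}}

```text
t: 20.98
eef_pos: [0.5688, 0.006, 0.0128]
tool_rot: [0.003, 0.976, 0.027, -0.215]
contact_force: [3.6, -0.4, 2.7]
gripper_width: 0.003
```

Request:
{"fn": "drive_tool", "kwargs": {
  "series": [-1,-3,0,-6,0,0,0,-1,0,0,-40,0,0,0,-1,0,0,-40,0,0,0,1,0,0,0,0,0,0,1,0,0,0,0,-0.13,0,1,0,0,0,0,-0.13,0,1,0,0,0,0,0,0]
}}

```text
t: 21.85
eef_pos: [0.6004, 0.0074, 0.0882]
tool_rot: [0.007, 0.939, 0.027, -0.343]
contact_force: [1.2, 0.3, -0.4]
gripper_width: 0.844
```

Run:
```python
from h import *
print(shift(.531,.004),bot.get_obs()["q"].round(3)); plan([.531,.004,.072],3,-40)
a=cv2.absdiff(bot.read_camera("side")["pixels"],cv2.imread("pics/side0.png"))
```

```text
(array([0, 0]), 0.971) [ 0.204  0.98  -0.572  1.229  0.3    1.74  -1.886]
t 21.9 eef [0.6007 0.0075 0.0896] F [-0.23 -0.29  0.27] w 0.926
turn [-0.003 -0.001  0.007] shift now mm [-42.2  -0.2  58.3] after turn [-42.2  -0.1  58.3] dist 72
```

The middle foot rocks. It sank about 4.5 mm at 3–3.5 N, its tube top moved (-2,-2) px, and it righted itself once released. I'm leaning 40° with the jaws open and will line up, then check the finger offset before closing.

Request:
{"fn": "drive_tool", "kwargs": {
  "series": [1,-21,0,0,0,0,0.007,1,-21,0,0,0,0,0,1,0,0,20,0,0,0,1,0,0,20,0,0,0,1,0,0,0,0,0,0]
}}

```text
t: 22.58
eef_pos: [0.5426, 0.0036, 0.0885]
tool_rot: [0.008, 0.94, 0.024, -0.341]
contact_force: [-0.3, 0.8, 0.0]
gripper_width: 0.999
```

Run:
```python
from h import *
plan([.531,.004,.072],3,-40)
s=bot.read_camera("side");c=bot.read_camera("top"); o,e,R=st(); print(o["q"].round(3))
g=(255*(np.arange(256)/255)**.5).astype(np.uint8)
def ov(cam,x0,y0):
    a=cv2.resize(cam["pixels"][y0:y0+75,x0:x0+50],None,fx=8,fy=8,interpolation=cv2.INTER_NEAREST); a=cv2.LUT(a,g)
    for d,col in((0.003,(0,255,0)),(-.032,(0,0,255))):
        for k in(-.042,0,.042):
            p=proj(cam,[e+R[:,2]*d+R[:,1]*k])[0]; cv2.circle(a,tuple(int(v) for v in (p-[x0,y0]+.5)*8),4,col,2)
    return a
cv2.imwrite("pics/p8.png",np.hstack([ov(s,250,165),ov(c,268,165)]))
```

```text
t 22.57 eef [0.5426 0.0036 0.0885] F [-0.28  0.83  0.04] w 0.999
turn [-0.002 -0.003 -0.001] shift now mm [ 1.7 -1.  20.1] after turn [ 1.7 -1.  20.1] dist 20
[ 0.251  0.902 -0.591  1.41   0.286  1.643 -1.916]
```

View pics/p8.png

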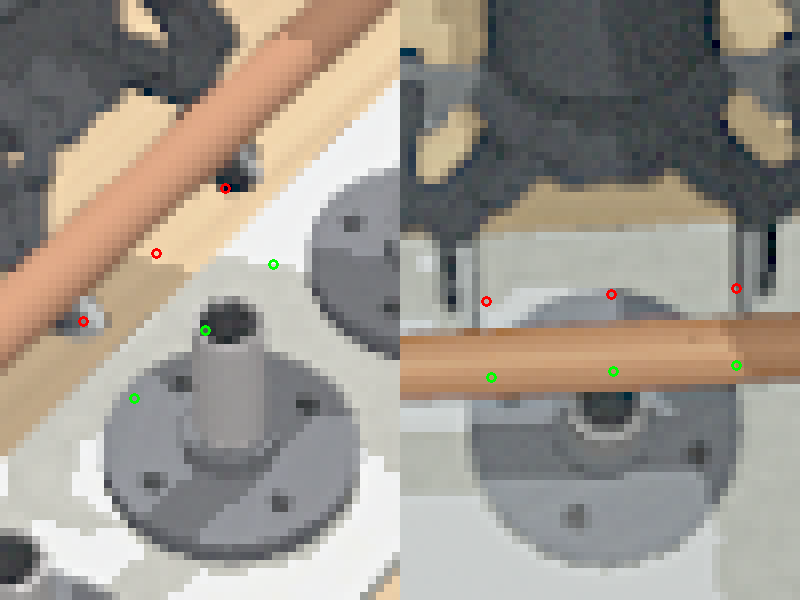

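The open fingertips appear at about (88,332) and (245,190) in the side crop. That matches a real tool roughly 35 mm shorter than nominal, and the jaws are centred on the tube at (610,405) in the top crop. I'll advance 54 mm and close.

Request:
{"fn": "drive_tool", "kwargs": {
  "series": [1,0.3,0,11,0,0,0,1,0.3,0,11,0,0,0,1,0.3,0,11,0,0,0,1,0.3,0,11,0,0,0,1,0.3,0,10,0,0,0,1,0,0,0,0,0,0],
  "force": 60
}}

```text
t: 23.42
eef_pos: [0.51, 0.0025, 0.045]
tool_rot: [0.008, 0.94, 0.024, -0.341]
contact_force: [-0.1, -0.7, -0.4]
gripper_width: 1.001
```

Request:
{"fn": "drive_tool", "kwargs": {
  "series": [-1,0,0,0,0,0,0,-1,0,0,0,0,0,0,-1,0,0,0,0,0,0,-1,0,0,0,0,0,0,-1,0,0,0,0,0,0,-1,0,0,0,0,0,0]
}}

```text
t: 24.18
eef_pos: [0.5111, 0.0031, 0.0459]
tool_rot: [0.007, 0.94, 0.024, -0.34]
contact_force: [0.6, 1.8, 2.9]
gripper_width: 0.312
```

Run:
```python
from h import *
plan([.509,.004,.046],3,-40); print(shift(.531,.004))
```

```text
t 24.18 eef [0.5111 0.0031 0.0459] F [0.56 1.83 2.93] w 0.312
turn [-0.003 -0.004 -0.001] shift now mm [-1.6 -1.   1.2] after turn [-1.6 -1.   1.2] dist 2
(array([8, 8]), 0.571)
```

The jaws stopped at 26.5 mm, so they are on the tube. I'll lift 12 mm, draw it out to the far side, then raise it.

Request:
{"fn": "drive_tool", "kwargs": {
  "series": [-1,-4,0,-5,0,0,0,-1,-4,0,-5,0,0,0,-1,0,0,0,0,0,0]
}}

```text
t: 24.6
eef_pos: [0.5113, 0.0025, 0.0586]
tool_rot: [0.008, 0.94, 0.023, -0.34]
contact_force: [0.4, 0.5, -5.5]
gripper_width: 0.311
```

Run:
```python
from h import *
plan([.605,.004,.06],3,-40)
s=bot.read_camera("side")["pixels"]; cv2.imwrite("pics/l1.png",s)
a=cv2.imread("pics/side0.png"); print(cv2.absdiff(a,s)[222:240,262:295].mean(), cv2.absdiff(a,s)[246:262,235:250].mean())
```

```text
t 24.6 eef [0.5113 0.0025 0.0586] F [ 0.44  0.49 -5.49] w 0.311
turn [-0.003 -0.004 -0.001] shift now mm [ 71.1   3.1 -61. ] after turn [ 70.8   3.4 -61.3] dist 94
35.877104377104374 9.32638888888889
```

The wrist reads -5.5 N, so the foot is held. Drawing it out.

Request:
{"fn": "drive_tool", "kwargs": {
  "series": [-1,19,0,-16,0,0,0,-1,19,0,-16,0,0,0,-1,19,0,-16,0,0,0,-1,19,0,-16,0,0,0,-1,-16,0,-19,0,0,0,-1,-16,0,-19,0,0,0,-1,-16,0,-19,0,0,0,-1,0,0,0,0,0,0]
}}

```text
t: 25.65
eef_pos: [0.6111, 0.0077, 0.1368]
tool_rot: [0.007, 0.941, 0.023, -0.338]
contact_force: [-0.5, 0.0, -4.8]
gripper_width: 0.311
```

Run:
```python
from h import *
plan([.61,-.392,.13],3,-40); print(bot.get_obs()["q"].round(3))
```

```text
t 25.65 eef [0.6111 0.0077 0.1368] F [-0.45  0.02 -4.75] w 0.311
turn [-0.003 -0.009 -0.001] shift now mm [-12.2 399.2  17.9] after turn [-12.5 399.1  19.4] dist 400
[ 0.198  0.941 -0.575  1.183  0.283  1.809 -1.885]
```

Request:
{"fn": "drive_tool", "kwargs": {
  "series": [-1,0,20,0,0,0,0,-1,0,40,0,0,0,0,-1,0,40,0,0,0,0,-1,0,40,0,0,0,0,-1,0,40,0,0,0,0,-1,0,40,0,0,0,0,-1,0,40,0,0,0,0,-1,0,40,0,0,0,0,-1,0,40,0,0,0,0,-1,0,40,0,0,0,0,-1,0,20,0,0,0,0,-1,0,0,0,0,0,0]
}}

```text
t: 27.15
eef_pos: [0.6277, -0.3949, 0.1312]
tool_rot: [0.008, 0.939, 0.022, -0.342]
contact_force: [0.3, 0.4, -5.7]
gripper_width: 0.31
```

Run:
```python
from h import *
# tool->foot offset: TCP (.5111,.0031,.0459) when tube at (.531,.004), underside .012
plan([.464-.020,-.392-.001,.115],3,-39.5); print(bot.get_obs()["q"].round(3))
```

```text
t 27.15 eef [ 0.6277 -0.3949  0.1312] F [ 0.31  0.37 -5.7 ] w 0.31
turn [-0.004  0.009 -0.005] shift now mm [-130.   -10.3  130.3] after turn [-131.1  -11.5  129.1] dist 184
[ 0.381  1.086 -0.06   0.797  0.312  1.911 -1.184]
```

Request:
{"fn": "drive_tool", "kwargs": {
  "series": [-1,-26,-2,26,0,0,0,-1,-26,-2,26,0,0,0,-1,-26,-2,26,0,0,0,-1,-26,-2,26,0,0,0,-1,-26,-2,26,0,0,0,-1,0,0,0,0,0,0]
}}

```text
t: 27.9
eef_pos: [0.4422, -0.3911, 0.1162]
tool_rot: [0.007, 0.939, 0.023, -0.343]
contact_force: [0.8, -0.4, -5.8]
gripper_width: 0.307
```

Run:
```python
from h import *
plan([.444,-.393,.060],3,-39.5); print(bot.get_obs()["q"].round(3))
s=bot.read_camera("side");c=bot.read_camera("top"); o,e,R=st()
f=e+[.020,.001,.0]; zb=e[2]-.0459+.012
def ov(cam,x0,y0):
    a=cv2.resize(cam["pixels"][y0:y0+80,x0:x0+80],None,fx=5,fy=5,interpolation=cv2.INTER_NEAREST)
    for P,col in((ring(f[0],f[1],zb+.016,.05),(0,255,255)),(ring(f[0],f[1],zb+.085,.014),(255,255,0)),(np.array([[.464+dx,-.392+dy,.04] for dx,dy in((.085,.085),(.085,-.085),(-.085,-.085),(-.085,.085))]),(0,255,0))):
        cv2.polylines(a,[((proj(cam,P)-[x0,y0]+.5)*5).astype(int)],True,col,1)
    return a
cv2.imwrite("pics/p9.png",np.hstack([ov(s,320,115),ov(c,390,195)]))
```

```text
t 27.9 eef [ 0.4422 -0.3911  0.1162] F [ 0.85 -0.44 -5.77] w 0.307
turn [-0.006  0.01  -0.002] shift now mm [37.5  2.2 41.9] after turn [37.   2.  42.3] dist 56
[ 0.491  0.797 -0.081  1.426  0.347  1.573 -1.225]
```

View pics/p9.png

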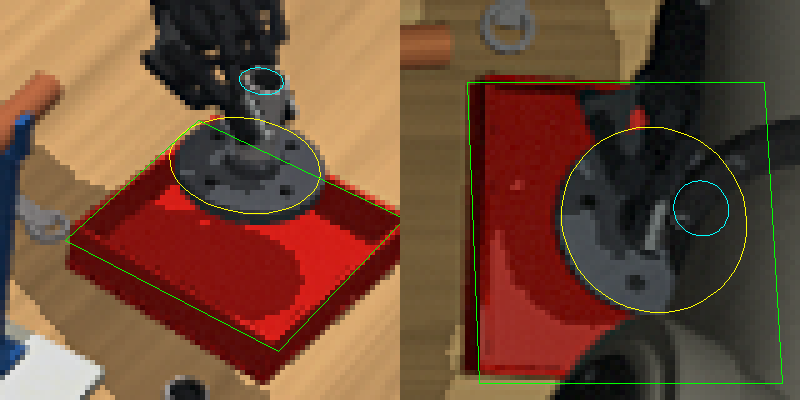

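The foot is level over the tray. The yellow ring matches the flange at about (245,165) in the side crop, centred within the tray outline. I'll lower it gently.

Request:
{"fn": "drive_tool", "kwargs": {
  "series": [-1,7.8,0.3,8.8,0,0.006,0,-1,7.8,0.3,8.8,0,0,0,-1,7.8,0.3,8.8,0,0,0,-1,7.8,0.3,8.8,0,0,0,-1,7.8,0.3,8.8,0,0,0,-1,7.8,0.3,8.8,0,0,0,-1,0,0,0,0,0,0]
}}

```text
t: 28.88
eef_pos: [0.4484, -0.3922, 0.0445]
tool_rot: [0.007, 0.941, 0.024, -0.338]
contact_force: [-0.4, -0.2, -4.9]
gripper_width: 0.303
```

Request:
{"fn": "drive_tool", "kwargs": {
  "series": [-1,1.3,0,1.5,0,0,0,-1,0.6,0,0.8,0,0,0,-1,0,0,0,0,0,0]
}}

```text
t: 29.25
eef_pos: [0.4491, -0.3927, 0.0429]
tool_rot: [0.008, 0.941, 0.024, -0.337]
contact_force: [-0.4, -0.1, -5.9]
gripper_width: 0.313
```

Request:
{"fn": "drive_tool", "kwargs": {
  "series": [-1,0.6,0,0.8,0,0,0,-1,0,0,0,0,0,0]
}}

```text
t: 29.5
eef_pos: [0.4489, -0.3926, 0.0417]
tool_rot: [0.008, 0.941, 0.024, -0.338]
contact_force: [0.8, 0.5, -5.9]
gripper_width: 0.307
```

Request:
{"fn": "drive_tool", "kwargs": {
  "series": [-1,0.6,0,0.8,0,0,0,-1,0,0,0,0,0,0]
}}

```text
t: 29.75
eef_pos: [0.4488, -0.3926, 0.0406]
tool_rot: [0.008, 0.941, 0.024, -0.338]
contact_force: [0.9, -0.0, -6.2]
gripper_width: 0.311
```

Request:
{"fn": "drive_tool", "kwargs": {
  "series": [-1,0.6,0,0.8,0,0,0,-1,0,0,0,0,0,0]
}}

```text
t: 30.0
eef_pos: [0.4488, -0.3926, 0.0396]
tool_rot: [0.008, 0.941, 0.024, -0.338]
contact_force: [0.2, -0.5, -6.1]
gripper_width: 0.313
```

Request:
{"fn": "drive_tool", "kwargs": {
  "series": [-1,0.4,0,0.5,0,0,0,-1,0,0,0,0,0,0]
}}

```text
t: 30.25
eef_pos: [0.4489, -0.3926, 0.039]
tool_rot: [0.008, 0.941, 0.024, -0.338]
contact_force: [-0.0, 0.1, -5.2]
gripper_width: 0.305
```

Request:
{"fn": "drive_tool", "kwargs": {
  "series": [-1,0.4,0,0.5,0,0,0,-1,0,0,0,0,0,0]
}}

```text
t: 30.5
eef_pos: [0.449, -0.3926, 0.039]
tool_rot: [0.008, 0.941, 0.024, -0.338]
contact_force: [-0.1, 0.7, 0.1]
gripper_width: 0.314
```

The tray floor now carries the foot (wrist back to 0 N). I'll open and back out along the tool axis.

Request:
{"fn": "drive_tool", "kwargs": {
  "series": [-0.2,0,0,0,0,0,0,-0.2,0,0,0,0,0,0,1,0,0,0,0,0,0,1,0,0,0,0,0,0,1,0,0,0,0,0,0,1,0,0,0,0,0,0]
}}

```text
t: 31.25
eef_pos: [0.4488, -0.3926, 0.0384]
tool_rot: [0.008, 0.941, 0.024, -0.338]
contact_force: [-0.4, -0.0, -0.0]
gripper_width: 1.001
```

Request:
{"fn": "drive_tool", "kwargs": {
  "series": [1,0,0,-15,0,0,0,1,0,0,-30,0,0,0,1,0,0,-40,0,0,0,1,0,0,-40,0,0,0,1,-20,0,-25,0,0,0,1,0,0,0,0,0,0,1,0,0,0,0,0,0]
}}

```text
t: 32.12
eef_pos: [0.5287, -0.3887, 0.1668]
tool_rot: [0.007, 0.941, 0.024, -0.338]
contact_force: [-0.3, -0.1, 0.5]
gripper_width: 1.001
```

Run:
```python
from h import *
s=bot.read_camera("side");c=bot.read_camera("top"); plan([.5,-.39,.1],3,-40); print(bot.get_obs()["q"].round(3))
def ov(cam,x0,y0):
    a=cv2.resize(cam["pixels"][y0:y0+140,x0:x0+100],None,fx=4,fy=4,interpolation=cv2.INTER_CUBIC); return a
cv2.imwrite("pics/p10.png",np.hstack([ov(s,310,110),ov(c,390,150)]))
a=cv2.imread("pics/side0.png"); d=cv2.absdiff(a,s["pixels"]).max(2)
for n,sl in (("left foot",np.s_[225:268,234:272]),("right foot",np.s_[176:212,288:322]),("turq",np.s_[190:222,338:370]),("can",np.s_[258:300,150:186])): print(n,d[sl].mean(),np.percentile(d[sl],99))
```

```text
t 32.23 eef [ 0.5281 -0.3886  0.1659] F [-0.45 -0.85  0.16] w 1.001
turn [-0.004 -0.008 -0.   ] shift now mm [20.3  0.2 68.7] after turn [20.8 -0.1 68.6] dist 72
[ 0.436  0.862 -0.078  1.167  0.323  1.758 -1.201]
left foot 14.082007343941248 173.0
right foot 8.15032679738562 15.0
turq 31.4560546875 66.0
can 10.593915343915343 15.0
```

The viewer is used up, so I'll check the placed foot and the neighbours numerically.

Run:
```python
from h import *
s=bot.read_camera("side"); a=cv2.imread("pics/side0.png"); im=s["pixels"]
def match(name,x,y,z,src,sz):
    u,v=proj(s,[[*src,sz]])[0].round().astype(int); t=a[v-6:v+7,u-6:u+7]
    U,V=proj(s,[[x,y,z]])[0]; U0,V0=round(U),round(V)
    r=cv2.matchTemplate(im[V0-18:V0+19,U0-18:U0+19],t,cv2.TM_CCOEFF_NORMED); _,m,_,l=cv2.minMaxLoc(r)
    print(name,"expected",(U0,V0),"found off",np.array(l)-12,round(m,3))
match("tray tube top",.4685,-.3925,.09,(.535,-.127),.097)
match("right",.535,-.127,.097,(.535,-.127),.097); match("left",.519,.135,.097,(.519,.135),.097); match("turq",.386,-.198,.085,(.386,-.198),.085)
hsv=cv2.cvtColor(im,cv2.COLOR_BGR2HSV)
m=np.zeros(im.shape[:2],np.uint8)
for z in(.005,.021): cv2.fillPoly(m,[proj(s,ring(.4685,-.3925,z,.05)).round().astype(int)],1)
t=np.zeros_like(m); cv2.fillConvexPoly(t,proj(s,[[.464+dx,-.392+dy,.005] for dx,dy in((.075,.075),(.075,-.075),(-.075,-.075),(-.075,.075))]).round().astype(int),1)
dark=((hsv[...,1]<120)&(t>0)).astype(np.uint8)
print("flange px: non-red in ring",(dark&m).sum(),"of",(m&t).sum(),"; outside ring",(dark&(1-m)).sum())
```

```text
tray tube top expected (368, 149) found off [-6 -8] 0.723
right expected (304, 181) found off [0 0] 1.0
left expected (251, 235) found off [0 0] 1.0
turq expected (357, 193) found off [0 0] 0.883
flange px: non-red in ring 465 of 565 ; outside ring 17
```

Request:
{"fn": "drive_tool", "kwargs": {
  "series": [1,30,0,-30,0,0,0,1,30,0,-30,0,0,0,1,30,0,-30,0,0,0,1,0,0,0,0,0,0]
}}

```text
t: 32.78
eef_pos: [0.6202, -0.3863, 0.1652]
tool_rot: [0.002, 0.938, 0.017, -0.347]
contact_force: [0.6, -0.1, 0.5]
gripper_width: 1.0
```

Run:
```python
from h import *
s=bot.read_camera("side"); im=s["pixels"]; hsv=cv2.cvtColor(im,cv2.COLOR_BGR2HSV); print(bot.get_obs()["t"],bot.get_obs()["eef_pos"],bot.get_obs()["q"].round(2))
print("tube top/base",proj(s,[[.4685,-.3925,.09],[.4685,-.3925,.033]]).round(1).tolist(),"ring u,v range",proj(s,ring(.4685,-.3925,.021,.05)).min(0).round(),proj(s,ring(.4685,-.3925,.021,.05)).max(0).round())
for v in range(138,190): print(v,''.join('.' if hsv[v,u,1]>=120 else '%x'%(hsv[v,u,2]//16) for u in range(345,392)))
```

```text
32.825 [ 0.62010836 -0.38573797  0.16559496] [ 0.26  1.06  0.27  0.82  0.09  1.91 -1.06]
tube top/base [[368.0, 148.5], [365.4, 161.3]] ring u,v range [351. 154.] [379. 174.]
138 ...............c....c.................922333333
139 ......................c................72333333
140 ........................c...............2233333
141 ..........................c.............7223333
142 ............................cc...........723333
143 .........c....................c...........22333
144 .......c........................dd........72233
145 ..................................dd.......7223
146 ....c...............9635...........bd.......223
147 ...................93212126..........ad.....722
148 ..c................b11111148...........ed....72
149 .c.................65111127..............d...a2
150 ...................47852579................c..7
151 ...................44557555..................e.
152 ..................64455555.....................
153 ..................54455555.....................
154 ..................44555555.....................
155 .............6655544555556...........
[... 1078 characters left out ...]
........................
177 ...............................................
178 ...............................................
179 ...............................................
180 ...............................................
181 ...............................................
182 ...............................................
183 ...............................................
184 ..........................................d....
185 .........................................d.....
186 ...............................................
187 ..................d............................
188 ...............................................
189 ......................b........................
```

```bash
python3 -c "
from station import bot
print(bot.hand_in())"
```

```text
the job is handed in; nothing more can be done
None
```

The middle foot was the one that rocks. It now stands upright on the floor of the red tray, and the job is handed in at about 33 s of the 64 s allowed.

**Finding it:** I pressed the right foot on its far rim and it held steady at 8.5 N with no motion. The middle foot's rim sank about 4.5 mm under roughly 3 N, its tube top shifted, and it righted itself when released. I did not press the left foot, since a rocking one had been found.

**Moving it:** I gripped the tube leaning 40° away from the robot, lifted it 12 mm, drew it out on the far side of the pipe and carried it round to the tray. I lowered it in 0.5–1 mm steps until the wrist load fell to 0 N, then opened the jaws and backed off.

**Last checks (side camera):**
- **Placed foot:** its tube top was within about half a pixel of where an upright foot should show, its flange was inside the predicted outline, and the gripper was well clear.
- **Steady feet:** neither the left nor the right foot shifted in the picture.
- **Can:** its image patch was essentially unchanged.
- **Turquoise foot:** it had not shifted, though the match was weaker (0.88).
- **Not checked:** I did not compare the wrench or the copper pipe against the first picture. No contact force suggested a touch.

**What disagreed:**
- The fingertips were really about 35 mm shorter than the stated tool length. I noticed when an early descent on the near side met nothing, and I corrected for it by contact and camera.
- Working from the near side put joint 6 almost at its lower limit, so I switched to the far side. It came near its upper limit there too (1.91 against 1.92). No reading I took showed a joint out of range.
- One automatic search for the tube top in the tray matched poorly while the gripper was still close. The pixel check after backing off settled it.
- The picture viewer reached its limit before my final view, so the last checks were numeric only.

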